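Slide a plug along the rail into the corner of the marking jig

TASK

On the marking jig lie three grey plug connectors. With the fingertips and without picking it up, push the longest one sideways until it lies flat against the long rail, then slide it along the rail into the corner pocket until its end sits fully home against the end stop. Leave the two shorter plugs and the pliers where they are.

Things in the scene. Friction and masses are not known exactly. Their poses are not given: they have to be found in the camera images.
- jig: marking jig fixed to the bench: flat plywood plate 130 mm (x) by 280 mm (y), 6 mm thick; origin at the centre of its underside on the bench. x points across it to the rail (away from the robot, yaw up to 0.3 rad), y runs along the rail to the corner pocket (left), z up. Rail, guide and end stop are fixed on it and form the pocket, 22 mm wide, open on top and towards -y
- rail (a point): middle of the rail's inner face, at plate level (jig x = +49, y = 0, 6 mm above the bench), with the jig's axes. The aluminium rail stands 10 mm above the plate, is 14 mm wide (behind this face) and runs along y from -130 to +130 mm
- stop (a point): point on the inner face of the steel end stop, at plate level, where it meets the rail (jig x = +49, y = +112 mm), with the jig's axes. The stop is 18 mm thick, stands 16 mm above the plate and spans jig x = +11 to +63 mm
- guide (a point): end of the straight inner face of the low guide, at plate level (jig x = +27, y = +76 mm), with the jig's axes. The guide is 10 mm wide (away from the rail), stands 10 mm above the plate and runs parallel to the rail from here to the stop; from here towards -y it flares away from the rail, its inner face ending at about jig x = +16, y = +57 mm
- home (a point): point fixed to the jig, with the jig's axes: where the centre of the longest plug lies when it is fully home in the corner pocket, against rail and end stop (jig x = +39.5, y = +80, 18.5 mm above the bench)
- plug_long_center (a point): centre, half-way up, of the longest plug: loose grey terminal block, 64 mm long (its y), 19 wide (x), 25 high (z up), about 40 g. Body 54 mm long, full width up to 15 mm above its underside, above that only x = -7 to +4. At each end a 3 mm wide ear (2 to 22 mm up) forms the last 5 mm. It stands at the plate's right (-y) part, off the rail, within 0.5 rad of parallel to it
- plug_mid_center (a point): centre, half-way up, of the middle plug, same shape but 54 mm long; it stands loose on the jig plate's near edge towards the left and stays there
- plug_short_center (a point): centre, half-way up, of the shortest plug, same shape but 44 mm long; it stands loose beside the middle one and stays there
- crimp_tool: red crimping pliers, 75 x 206 x 21 mm, lying on the bench left of the jig, stays there; origin at the centre of its underside, length along its y
- long_nose: blue long-nose pliers, 59 x 154 x 13 mm, lying behind the jig to the right, stays there; origin at the centre of its underside, length along its y
- side_cutter: red side cutters, 59 x 130 x 13 mm, lying right of the jig by the bench edge, stays there; origin at the centre of its underside, length along its y

How it is judged:
By the outcome, as a careful person would: the job done as asked, in the order asked, and still so for the second after the job is handed in, with the robot touching nothing.
It also fails if it takes over 38 s, if anything falls off the work surface, if the arm or the gripper's body presses on something with over 40 N, if the wrist force passes 120 N, or if a joint passes its speed limit or range.

ROBOT

A 7-joint arm with a two-finger parallel gripper is mounted at the origin on a cart in front of the work surface, level with it; the furniture and walls round the work are solid. World frame = base frame: x ahead of the robot, y to its left, z up, the work surface at z = 0. Lengths are in m, angles in rad, forces in N, time in s.
With the tool pointing down it reaches from about 0.425 to 0.925 m from the base axis. Payload 6.8 kg.
Tool frame: the origin (TCP) lies on the centre line of the jaws, within the pads' length; the fingertips stand 14 mm ahead of it and the grasp point (between the pads) lies 5 mm behind it (bot.finger_overhang is the distance from the TCP to the fingertips, in m); z points along the fingers, y is the line along which they close (so a half turn about z gives the same grasp; the last joint's range is limited). The gripper opens to 85 mm and grips with 20 to 120 N. Pads are 22 mm wide; open, the fingers measure 114 mm over their backs; the gripper's body (76 mm by 85 mm) begins 54 mm behind the grasp point. The pads swing forward as they close: fully open they stand 13 mm farther back than shut.
Start: joints at [-1.413, 0.477, 0.022, 1.555, -0.011, 1.109, -0.083], TCP at [0.177, 0.651, 0.245] pointing down, gripper open.
Joint ranges: [-2.96, 2.96], [-0.34, 2.1], [-1.41, 1.46], [0.24, 2.44], [-1.37, 4.51], [0.17, 1.92], [-2.96, 2.96]. Speed limits (rad/s): [2.39, 2.39, 3.14, 3.14, 3.14, 3.14, 3.14].

INTERFACE

Orientations are given as a unit quaternion [w, x, y, z].
In Python, from station import bot gives the robot as it stands.
- The arm moves only by the shell command python3 -m inch 'ROWS' [OPENING] [FORCE]. ROWS is JSON, a list of rows, each a list of 4 numbers: the shift along the tool's x, y, z in m, then the turn about the tool's z in degrees. A call has 1 to 12 rows; each row shifts and turns the commanded pose from where the row before left it, along the tool's axes as they then stand; what a row does not reach is not made up. A row lasts 1/10 s, in which the tool goes at most 50 mm and 8.59 degrees, less where a joint would pass 70% of its speed; a pose out of reach is approached as far as the arm can. A call is refused whole if a number of a shift passes 0.05 or a number of a turn 8.59, either way. A call with a gripper value outside its range is refused whole. OPENING is the finger opening in m, from 0 to 0.0854, set as the call begins (- or left out, the last holds). The fingers move at their own pace and stop on an object; FORCE is the grip in N (left out, the last holds). Time passes only in rows, so rows that do not move let the fingers close. It gives the time, the measured TCP pose, the force, the opening and the grip force at its end, in the units of the state.
- bot.get_obs(): the state, without advancing time (a new reading comes with each control period).
- bot.read_camera(name): name is "scene" or "top"; returns a dict with "color" (384x512x3 uint8, red, green, blue), "mtx" (3x3 intrinsics, pixels), "world_from_camera" (4x4, takes a point from camera to world coordinates). Camera axes: x right, y up, looking along -z (the intrinsics and any distortion apply to the point x, -y, -z); pixel columns grow to the right and rows downward; lengths in m; the calibration is good to about 2 mm. A picture is of the moment at which its call begins. There is no depth.
- bot.hand_in(): hands the job in; it is judged then, once.
The state is a dict: "t": time; "q": joint angles; "joint_vel": joint speeds; "joint_torque": joint torques, N m; "eef_pos": TCP position; "tool_rot": TCP orientation; "contact_force": force on the tool from outside, world axes, zero at the start; "torque": the same for the moment, N m; "gripper_width": opening from 0.0 (shut) to 1.0 (fully open); "grasp_force": force on a finger pad.
Only numpy, scipy, OpenCV 4.12 (cv2) and the standard library are available. Lean on these libraries where they do the work, as an engineer would, in place of code of your own. Each camera call takes 0.05 s, during which the arm holds its last target. There are 200 camera calls.

## Working session

There is one attempt and no reset: what is moved stays moved. The work goes in short steps, Python scripts to look and compute and a shell command to move; the robot and the scene stay as the last step left them, time stands still between calls to the robot, and variables do not carry over. Pictures are saved under pics/ and viewed, at most 10 in all, crops included, and the job is handed in when it is done.

```bash
mkdir -p pics; python3 - <<'E'
from station import bot
import cv2
o=bot.get_obs();print(o['t'],o['eef_pos'],o['tool_rot'],bot.finger_overhang)
for n in("scene","top"):
    c=bot.read_camera(n);cv2.imwrite(f"pics/{n}0.png",c["color"][:,:,::-1]);print(c["mtx"],c["world_from_camera"])
E
```

```text
0.0 [0.17715369 0.65073521 0.24431229] [-7.93786251e-05  1.32512901e-01  9.91180834e-01 -9.38041911e-04] 0.014
[[438.04758033   0.         261.33834911]
 [  0.         438.04758033 190.43501715]
 [  0.           0.           1.        ]] [[ 0.88653075  0.32540951 -0.32889494  0.25895626]
 [-0.4621272   0.5883791  -0.66351223 -0.61198711]
 [-0.02239828  0.7402153   0.67199675  0.76495848]
 [ 0.          0.          0.          1.        ]]
[[458.55241705   0.         256.33803833]
 [  0.         458.55241705 183.27785552]
 [  0.           0.           1.        ]] [[-0.00568406  0.99042863 -0.13790874  0.43995253]
 [-0.99964451 -0.00203535  0.02658403  0.12525957]
 [ 0.02604889  0.13801082  0.99008811  1.4065605 ]
 [ 0.          0.          0.          1.        ]]
```

View pics/scene0.png

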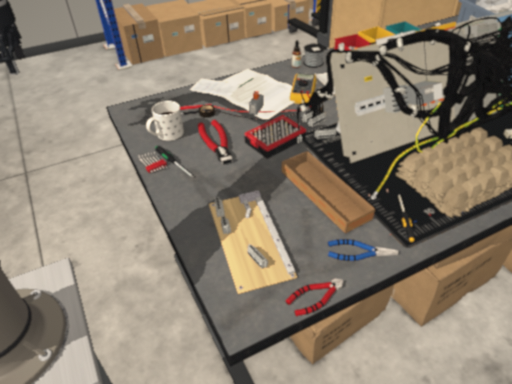

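View pics/top0.png

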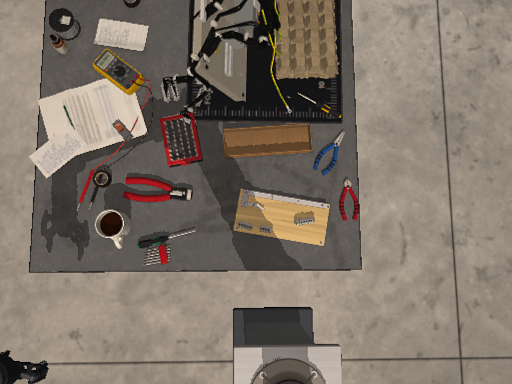

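The scene view shows the jig around (250,240) with the long plug at about (258,257). In the top view the jig is at (282,216), the long plug at (304,218), and the two shorter plugs at (245,226) and (265,230). I'll zoom in on both.

```bash
python3 - <<'E'
import cv2,numpy as np
a=cv2.imread("pics/top0.png")[180:255,225:340]; b=cv2.imread("pics/scene0.png")[185:300,195:310]
a=cv2.resize(a,None,fx=5,fy=5,interpolation=cv2.INTER_CUBIC);b=cv2.resize(b,None,fx=5,fy=5,interpolation=cv2.INTER_CUBIC)
cv2.imwrite("pics/topc.png",a);cv2.imwrite("pics/scenec.png",b)
E
```

```text
(no output)
```

View pics/topc.png

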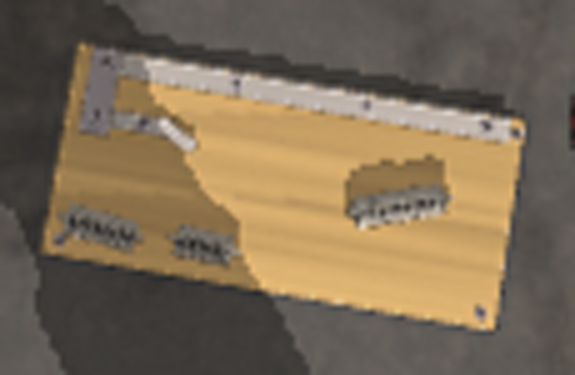

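View pics/scenec.png

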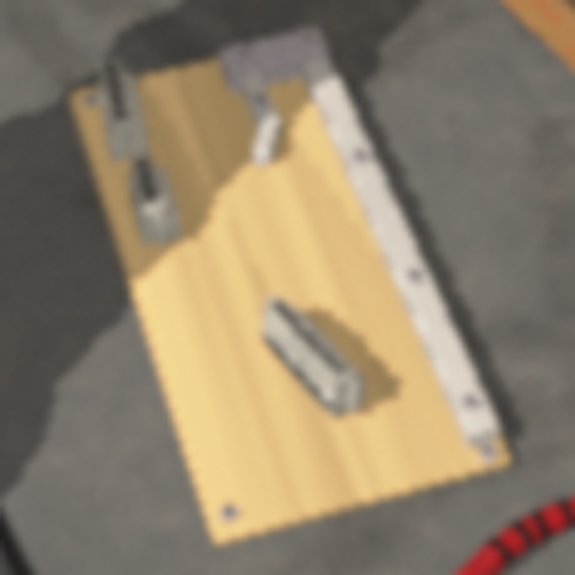

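The top crop shows the plate corners at (82,43), (525,118), (493,330) and (43,252). The long plug's top runs from (352,213) to (447,197) and is rotated relative to the rail. Rail, stop and flared guide are all clear. The scene crop agrees: plate corners (70,92), (512,460), (215,545), plug top from about (275,303) to (350,385).

```bash
cat > h.py <<'E'
import numpy as np
CAM={}
def ray(c,p,z):
    K,T=c["mtx"],c["world_from_camera"]
    d=np.array([(p[0]-K[0,2])/K[0,0],-(p[1]-K[1,2])/K[1,1],-1]);d=T[:3,:3]@d;o=T[:3,3]
    return (o+d*(z-o[2])/d[2])[:2]
def un(p,off,s=5): return ((np.array(p,float)+.5)/s-.5)+off
E
python3 - <<'E'
from station import bot
from h import *
import cv2
top=bot.read_camera("top");sc=bot.read_camera("scene")
T=[ray(top,un(p,(225,180)),.006) for p in((82,43),(525,118),(493,330),(43,252))]
S=[ray(sc,un(p,(195,185)),.006) for p in((512,460),(215,545),(70,92))]
print(np.round(T,4),np.round(S,4))
P=np.array(T);c=P.mean(0);y=(P[0]-P[1]+P[3]-P[2]);print(c,np.linalg.norm(y)/2,np.degrees(np.arctan2(-y[0],y[1])))
for p in((352,213),(447,197)): print(ray(top,un(p,(225,180)),.025))
for p in((275,303),(350,385)): print(ray(sc,un(p,(195,185)),.028))
# masks: plate yellow hull -> jig rectangle; plug grey inside jig
for n,c_ in(("top",top),("sc",sc)):
    hsv=cv2.cvtColor(c_["color"],cv2.COLOR_RGB2HSV)
    m=((hsv[...,0]>12)&(hsv[...,0]<30)&(hsv[...,1]>70)).astype(np.uint8)
    x0,y0,x1,y1=(225,180,340,255) if n=="top" else(195,185,310,300)
    m=m[y0:y1,x0:x1]
    k,l,s,ce=cv2.connectedComponentsWithStats(m);i=1+s[1:,4].argmax();w=(l==i).astype(np.uint8)
    cs,h=cv2.findContours(w,cv2.RETR_CCOMP,cv2.CHAIN_APPROX_NONE)
    for q,hh in zip(cs,h[0]):
        if hh[3]>=0 and cv2.contourArea(q)>20:
            pts=np.array([ray(c_,p+np.array([x0,y0]),.020) for p in q[:,0]])
            r=cv2.minAreaRect((pts*1000).astype(np.float32));print(n,"hole",r)
E
```

```text
[[ 0.6198  0.135 ]
 [ 0.5726 -0.1377]
 [ 0.4434 -0.1145]
 [ 0.4919  0.1588]] [[ 0.5711 -0.1395]
 [ 0.4424 -0.1181]
 [ 0.4929  0.1599]]
[0.53193777 0.01039088] 0.277120975931046 -9.941896958817434
[ 0.51370365 -0.02773162]
[ 0.5231007  -0.08542853]
[ 0.5140721  -0.03092368]
[ 0.52180554 -0.08701084]
top hole ((494.7825927734375, 61.328609466552734), (46.095279693603516, 23.139339447021484), 77.25244140625)
top hole ((505.8214416503906, 124.55564880371094), (52.57729721069336, 23.929584503173828), 73.84395599365234)
top hole ((518.510986328125, -57.3249397277832), (24.28688621520996, 64.55638885498047), 9.129157066345215)
sc hole ((517.029052734375, -57.74922561645508), (25.95836639404297, 75.79863739013672), 7.371688365936279)
```

```bash
python3 -m inch '[[-0.045,-0.05,0,-5.3],[-0.045,-0.05,0,0],[-0.045,-0.05,0,0],[-0.045,-0.05,0,0],[-0.045,-0.05,0,0],[-0.045,-0.05,0,0],[-0.045,-0.05,0,0],[-0.045,-0.05,0,0],[-0.045,-0.05,0.02,0],[0,-0.05,0.03,0],[0,-0.05,0.03,0],[0,-0.05,0.03,0]]' 0.026 40; python3 -m inch '[[0,-0.02,0.02,0],[0,0,0,0],[0,0,0,0]]'
```

```text
t: 1.4
eef_pos: [0.3885, 0.141, 0.1533]
tool_rot: [0.0, 0.087, 0.996, 0.0]
contact_force: [1.3, -0.6, 0.1]
gripper_width: 0.305
grasp_force: 0.0
t: 1.7
eef_pos: [0.3857, 0.1233, 0.1341]
tool_rot: [0.0, 0.087, 0.996, 0.0]
contact_force: [0.4, 0.2, 0.6]
gripper_width: 0.3
grasp_force: 0.0
```

```bash
python3 -m inch '[[-0.04,-0.01,0,0],[-0.04,-0.035,0,0],[-0.039,-0.035,0,0],[0,-0.04,0,0],[0,-0.035,0,0],[0,0,0.04,0],[0,0,0.02,0],[0,0,0,0],[0,0,0,0]]'; python3 - <<'E'
from station import bot
import cv2
for n in("scene",):
    c=bot.read_camera(n);i=c["color"][165:305,195:355,::-1];cv2.imwrite("pics/s1.png",cv2.resize(i,None,fx=4.5,fy=4,interpolation=2))
E
```

```text
t: 2.6
eef_pos: [0.4739, -0.0447, 0.0747]
tool_rot: [0.001, 0.086, 0.996, 0.0]
contact_force: [0.6, 0.0, -0.1]
gripper_width: 0.306
grasp_force: 0.0
```

View pics/s1.png

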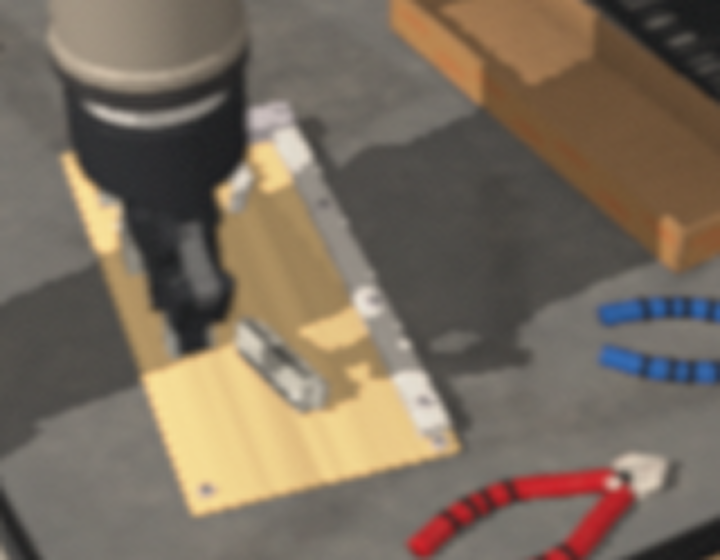

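The fingers (about (190,330)) hang over the near side of the plate, clear of the plug at (280,370). I'll descend gently.

```bash
python3 -m inch '[[0,-0.005,0.02,0],[0,0,0.015,0],[0,0,0.008,0],[0,0,0.004,0],[0,0,0.003,0],[0,0,0,0],[0,0,0,0]]'
```

```text
t: 3.35
eef_pos: [0.4719, -0.0507, 0.0243]
tool_rot: [0.0, 0.086, 0.996, 0.0]
contact_force: [-0.3, -0.1, 0.7]
gripper_width: 0.303
grasp_force: 0.0
```

```bash
python3 -m inch '[[-0.01,0,0,0],[-0.006,0,0,0],[-0.005,0,0,0],[-0.005,0,0,0],[-0.005,0,0,0],[-0.005,0,0,0],[-0.005,0,0,0],[-0.005,0,0,0],[-0.005,0,0,0],[0,0,0,0],[0,0,0,0]]'; python3 - <<'E'
from station import bot
import cv2
for n in("scene",):
    c=bot.read_camera(n);i=c["color"][165:305,195:355,::-1];cv2.imwrite("pics/s2.png",cv2.resize(i,None,fx=4.5,fy=4,interpolation=2))
E
```

```text
t: 4.45
eef_pos: [0.5218, -0.0596, 0.0238]
tool_rot: [-0.0, 0.087, 0.996, -0.0]
contact_force: [0.1, -0.2, 0.1]
gripper_width: 0.304
grasp_force: 0.0
```

View pics/s2.png

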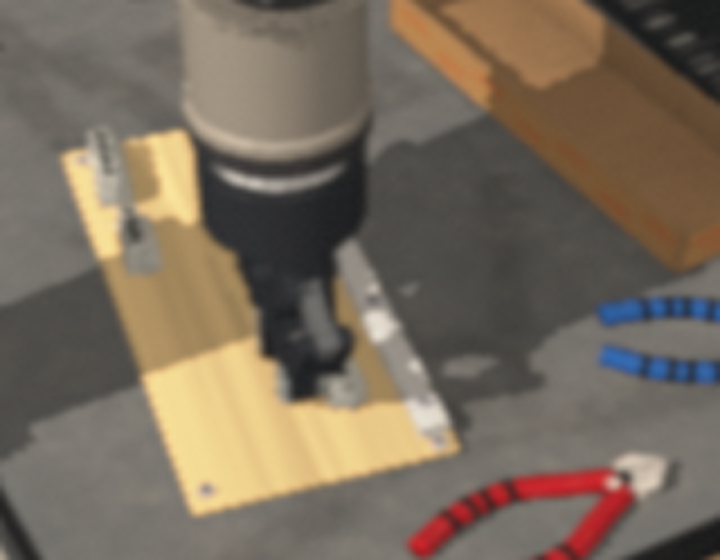

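The plug is being pushed ahead of the fingers; its right end shows at (350,385), upright and now about parallel to the rail. I'll continue to the rail.

```bash
python3 -m inch '[[-0.005,0,0,0],[-0.005,0,0,0],[-0.004,0,0,0],[-0.001,0,0,0],[-0.001,0,0,0],[0,0,0,0]]'; python3 -m inch '[[-0.001,0,0,0],[0,0,0,0]]';python3 -m inch '[[-0.001,0,0,0],[0,0,0,0]]'
```

```text
t: 5.1
eef_pos: [0.5376, -0.0624, 0.0238]
tool_rot: [0.0, 0.087, 0.996, -0.0]
contact_force: [0.3, -0.3, 0.3]
gripper_width: 0.31
grasp_force: 0.0
t: 5.3
eef_pos: [0.5386, -0.0625, 0.0239]
tool_rot: [0.0, 0.087, 0.996, 0.0]
contact_force: [0.3, 0.6, 0.8]
gripper_width: 0.306
grasp_force: 0.0
t: 5.5
eef_pos: [0.5391, -0.0626, 0.0238]
tool_rot: [-0.0, 0.087, 0.996, 0.0]
contact_force: [-0.8, 0.6, 1.0]
gripper_width: 0.303
grasp_force: 0.7
```

```bash
for i in 1; do python3 -m inch '[[-0.001,0,0,0],[0,0,0,0]]';python3 -m inch '[[-0.001,0,0,0],[0,0,0,0]]'; done | grep -E "eef|contact"
```

```text
eef_pos: [0.5391, -0.0626, 0.0236]
contact_force: [-4.6, 0.6, 2.7]
eef_pos: [0.5392, -0.0627, 0.0234]
contact_force: [-6.8, 1.0, 5.7]
```

Force ramps up with no more motion, so the plug is flat against the rail. I'll back off, lift, shut the fingers and go behind the right end.

```bash
python3 -m inch '[[0.012,0,0,0],[0.02,0,0,0],[0,0,-0.04,0],[0,-0.04,0,0],[0,-0.019,0,0],[-0.026,0,0,0],[-0.02,0,0,0],[0,0,0,0],[0,0,0,0]]' 0 ; python3 - <<'E'
from station import bot
import cv2
import numpy as np
a=[]
for n,(x,y) in(("scene",(195,185)),("top",(225,160))):
    c=bot.read_camera(n);i=c["color"][y:y+115,x:x+115,::-1];a.append(cv2.resize(i,None,fx=3.4,fy=5,interpolation=2) if 0 else cv2.resize(i,(400,400),interpolation=2))
cv2.imwrite("pics/s3.png",np.hstack(a))
E
```

```text
t: 6.8
eef_pos: [0.545, -0.1235, 0.0638]
tool_rot: [0.0, 0.086, 0.996, -0.0]
contact_force: [0.3, 0.0, 0.1]
gripper_width: -0.005
grasp_force: 0.0
```

View pics/s3.png

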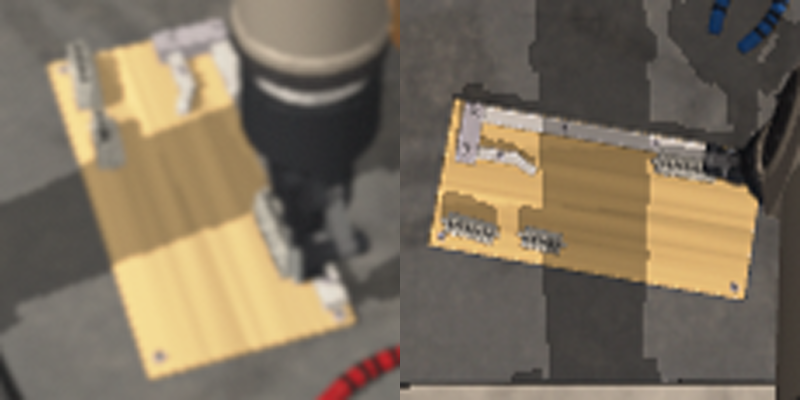

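The top view shows the plug flush along the rail, its left end at (653,160) in the picture, with the finger near its right end at about (710,163).

```bash
python3 - <<'E'
from station import bot
from h import *
c=bot.read_camera("top")
for p in((653,162),(706,172)):
    w=ray(c,un((p[0]-400,p[1]),(225,160),400/115),.022);d=w-[.532,.0105]
    print(w,d@[.985,-.1727],d@[.1727,.985])
d=bot.get_obs()['eef_pos'][:2]-np.array([.532,.0105]);print(d@[.985,-.1727],d@[.1727,.985])
E
```

```text
[ 0.56223888 -0.03615086] 0.03784190181524541 -0.0407288472666591
[ 0.55333212 -0.08237202] 0.03705113203316845 -0.08779488778322703
0.03502073101811873 -0.12972559171605502
```

```bash
python3 -m inch '[[0,0,0.02,0],[0,0,0.012,0],[0,0,0.004,0],[0,0,0.002,0],[0,0,0,0],[0,0,0,0]]'; python3 -m inch '[[0,0.005,0,0],[0,0.005,0,0],[0,0.005,0,0],[0,0.005,0,0],[0,0.005,0,0],[0,0.005,0,0],[0,0.005,0,0],[0,0.005,0,0],[0,0,0,0]]'
```

```text
t: 7.55
eef_pos: [0.5454, -0.1237, 0.0263]
tool_rot: [0.0, 0.087, 0.996, -0.0]
contact_force: [-0.1, -1.2, -0.2]
gripper_width: -0.0
grasp_force: 0.0
t: 8.45
eef_pos: [0.5522, -0.083, 0.0258]
tool_rot: [-0.0, 0.086, 0.996, 0.0]
contact_force: [-0.0, 0.2, 0.5]
gripper_width: -0.0
grasp_force: 0.0
```

```bash
python3 - <<'E'
from station import bot
import cv2
import numpy as np
a=[]
for n,(x,y) in(("scene",(195,185)),("top",(225,160))):
    c=bot.read_camera(n);i=c["color"][y:y+115,x:x+115,::-1];a.append(cv2.resize(i,(400,400),interpolation=2))
cv2.imwrite("pics/s4.png",np.hstack(a))
E
```

```text
(no output)
```

View pics/s4.png

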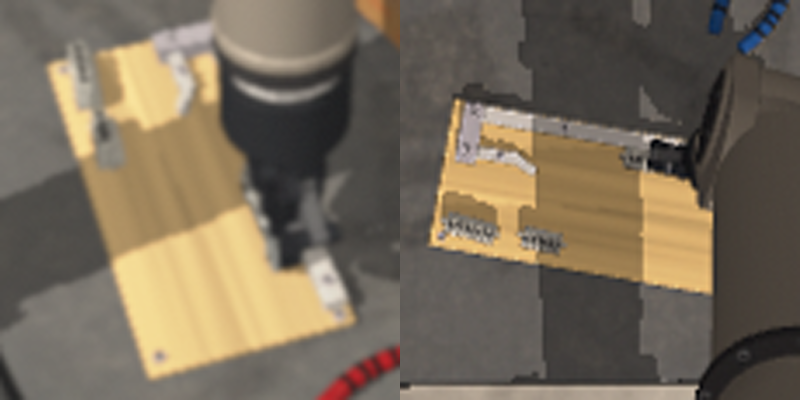

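The plug slides along the rail, its left end now at (622,158), still flush. I'll carry on.

```bash
python3 -m inch '[[0,0.005,0,0],[0,0.005,0,0],[0,0.005,0,0],[0,0.005,0,0],[0,0.005,0,0],[0,0.005,0,0],[0,0.005,0,0],[0,0.005,0,0],[0,0.005,0,0],[0,0.005,0,0],[0,0,0,0]]'|grep -E "eef|cont"; python3 - <<'E'
from station import bot
import cv2
import numpy as np
a=[]
for n,(x,y) in(("scene",(195,185)),("top",(225,160))):
    c=bot.read_camera(n);i=c["color"][y:y+115,x:x+115,::-1];a.append(cv2.resize(i,(400,400),interpolation=2))
cv2.imwrite("pics/s5.png",np.hstack(a))
E
```

```text
eef_pos: [0.5608, -0.0337, 0.0258]
contact_force: [0.1, 0.4, -0.1]
```

View pics/s5.png

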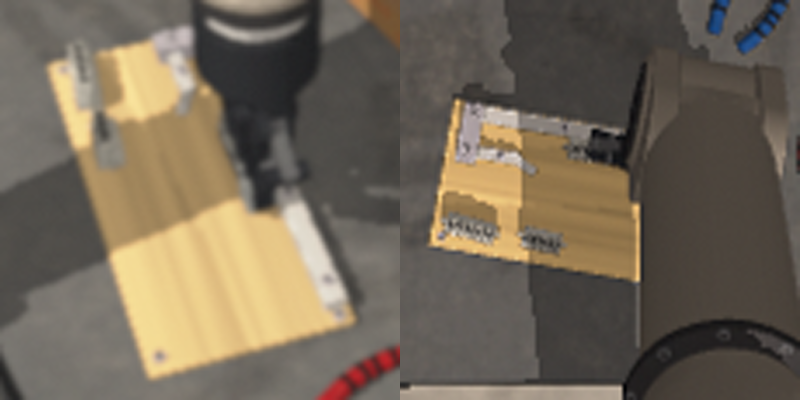

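The plug is heading for the pocket, left end at (568,148), still along the rail.

```bash
python3 -m inch '[[0,0.005,0,0],[0,0.005,0,0],[0,0.005,0,0],[0,0.005,0,0],[0,0.005,0,0],[0,0.005,0,0],[0,0.005,0,0],[0,0.005,0,0],[0,0,0,0]]'|grep -E "eef|cont"; python3 -m inch '[[0,0.005,0,0],[0,0.005,0,0],[0,0.005,0,0],[0,0.003,0,0],[0,0.002,0,0],[0,0,0,0]]'|grep -E "eef|cont"; python3 -m inch '[[0,0.002,0,0],[0,0.002,0,0],[0,0,0,0]]'|grep -E "eef|cont"
```

```text
eef_pos: [0.5677, 0.0057, 0.0258]
contact_force: [-0.2, 0.0, 0.7]
eef_pos: [0.571, 0.0246, 0.0259]
contact_force: [0.7, -0.4, 0.1]
eef_pos: [0.5717, 0.0285, 0.0259]
contact_force: [0.4, 0.3, 0.5]
```

```bash
python3 -m inch '[[0,0.002,0,0],[0,0.002,0,0],[0,0.001,0,0],[0,0,0,0]]'|grep -E "eef|cont"; for k in 1 ; do python3 -m inch '[[0,0.001,0,0],[0,0.001,0,0],[0,0,0,0]]'|grep -E "eef|cont"; python3 -m inch '[[0,0.001,0,0],[0,0.001,0,0],[0,0,0,0]]'|grep -E "eef|cont"; done
```

```text
eef_pos: [0.5726, 0.0334, 0.0259]
contact_force: [-0.7, 0.2, -0.1]
eef_pos: [0.5729, 0.0352, 0.0259]
contact_force: [0.8, -0.4, -0.1]
eef_pos: [0.5732, 0.0372, 0.0258]
contact_force: [0.0, -0.2, 0.8]
```

```bash
python3 -m inch '[[0,0.001,0,0],[0,0.001,0,0],[0,0,0,0]]'|grep -E "eef|cont"; python3 -m inch '[[0,0.001,0,0],[0,0,0,0]]'|grep -E "eef|cont";  python3 -m inch '[[0,0.001,0,0],[0,0,0,0]]'|grep -E "eef|cont"
```

```text
eef_pos: [0.5735, 0.0389, 0.0259]
contact_force: [1.0, 0.3, -0.3]
eef_pos: [0.5736, 0.0392, 0.0258]
contact_force: [-0.7, -3.1, 1.4]
eef_pos: [0.5737, 0.0394, 0.0259]
contact_force: [-1.3, -5.6, 1.0]
```

```bash
python3 -m inch '[[0,0.001,0,0],[0,0.001,0,0],[0,0,0,0]]'|grep -E "eef|cont"; python3 -m inch '[[0,-0.01,0,0],[0,-0.02,0,0],[0,-0.01,-0.04,0],[0,0,-0.05,0],[0,-0.05,-0.03,0],[0,-0.05,0,0],[0,-0.05,0,0],[0,-0.05,0,0],[0,0,0,0],[0,0,0,0]]'; python3 - <<'E'
from station import bot
import cv2
import numpy as np
a=[]
for n,(x,y) in(("scene",(215,180)),("top",(230,182))):
    c=bot.read_camera(n);cv2.imwrite(f"pics/{n}6.png",c["color"][:,:,::-1]);i=c["color"][y:y+50,x:x+50,::-1];a.append(cv2.resize(i,(400,400),interpolation=2))
cv2.imwrite("pics/s6.png",np.hstack(a))
E
```

```text
eef_pos: [0.5737, 0.0397, 0.0258]
contact_force: [-1.5, -9.3, 2.4]
t: 14.55
eef_pos: [0.5338, -0.1877, 0.1417]
tool_rot: [0.0, 0.088, 0.996, 0.0]
contact_force: [-0.1, 0.7, -1.2]
gripper_width: 0.001
grasp_force: 0.0
```

View pics/s6.png

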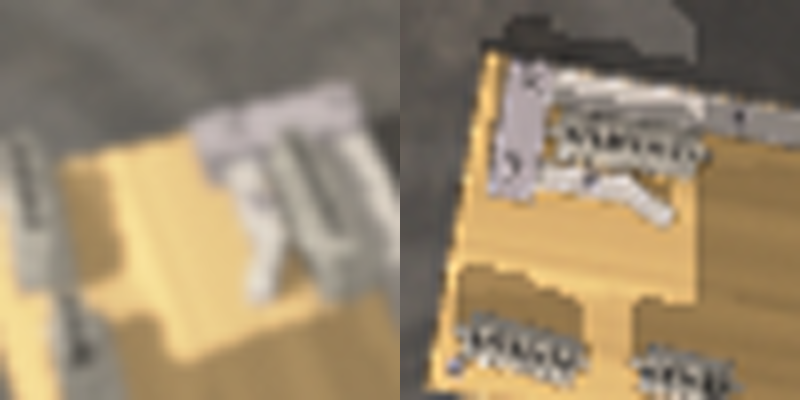

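The plug sits in the pocket between guide and rail, its left end on the stop at (555,135), right end at (705,155). It may be slightly skewed. I'll probe the right ear gently towards the rail to make sure it lies flush.

```bash
python3 -m inch '[[0.013,0.05,0,0],[0.013,0.05,0,0],[0,0.05,0,0],[0,0.05,0,0],[0,0.033,0,0],[0,0,0.03,0],[0,0,0.03,0],[0,0,0,0],[0,0,0,0]]'|grep -E "eef|cont"; python3 - <<'E'
from station import bot
import numpy as np
d=bot.get_obs()['eef_pos'][:2]-np.array([.532,.0105]);print(d@[.985,-.1727],d@[.1727,.985])
E
```

```text
eef_pos: [0.5486, 0.0454, 0.0817]
contact_force: [1.0, 1.3, -0.1]
0.01028934882588803 0.03728752492633082
```

```bash
python3 -m inch '[[0,0.0015,0.03,0],[0,0,0.015,0],[0,0,0.007,0],[0,0,0.003,0],[0,0,0,0],[0,0,0,0]]'|grep -E "eef|cont"; python3 -m inch '[[-0.005,0,0,0],[-0.005,0,0,0],[-0.002,0,0,0],[0,0,0,0]]'|grep -E "eef|cont"; python3 -m inch '[[-0.001,0,0,0],[-0.001,0,0,0],[0,0,0,0]]'|grep -E "eef|cont"; python3 -m inch '[[-0.001,0,0,0],[0,0,0,0]]'|grep -E "eef|cont"; python3 - <<'E'
from station import bot
import numpy as np
d=bot.get_obs()['eef_pos'][:2]-np.array([.532,.0105]);print(d@[.985,-.1727],d@[.1727,.985])
E
```

```text
eef_pos: [0.5498, 0.0456, 0.0274]
contact_force: [0.1, 0.3, 0.6]
eef_pos: [0.5617, 0.0435, 0.0268]
contact_force: [-0.2, 0.3, 0.3]
eef_pos: [0.563, 0.0433, 0.0266]
contact_force: [0.2, -0.4, -0.5]
eef_pos: [0.564, 0.0431, 0.0266]
contact_force: [0.4, 0.3, 0.4]
0.025930966674421924 0.03764515265453184
```

```bash
for k in 1; do python3 -m inch '[[-0.001,0,0,0],[0,0,0,0]]'|grep -E "eef|cont"; python3 -m inch '[[-0.001,0,0,0],[0,0,0,0]]'|grep -E "eef|cont";python3 -m inch '[[-0.001,0,0,0],[0,0,0,0]]'|grep -E "eef|cont"; done; python3 - <<'E'
from station import bot
import numpy as np
d=bot.get_obs()['eef_pos'][:2]-np.array([.532,.0105]);print(d@[.985,-.1727],d@[.1727,.985])
E
```

```text
eef_pos: [0.5651, 0.0429, 0.0266]
contact_force: [0.8, -0.6, -0.1]
eef_pos: [0.5661, 0.0427, 0.0266]
contact_force: [0.5, 0.4, -0.3]
eef_pos: [0.5671, 0.0426, 0.0266]
contact_force: [0.6, 0.1, 0.1]
0.028990248116990715 0.03767274554819522
```

```bash
python3 -m inch '[[-0.001,0,0,0],[0,0,0,0]]'|grep -E "eef|cont"; python3 -m inch '[[-0.001,0,0,0],[0,0,0,0]]'|grep -E "eef|cont";python3 -m inch '[[-0.001,0,0,0],[0,0,0,0]]'|grep -E "eef|cont"; python3 - <<'E'
from station import bot
import numpy as np
d=bot.get_obs()['eef_pos'][:2]-np.array([.532,.0105]);print(d@[.985,-.1727],d@[.1727,.985])
E
```

```text
eef_pos: [0.5681, 0.0424, 0.0266]
contact_force: [0.1, 0.8, -0.5]
eef_pos: [0.569, 0.0422, 0.0266]
contact_force: [0.1, -0.2, -0.3]
eef_pos: [0.5697, 0.042, 0.0266]
contact_force: [-1.3, -1.3, 0.5]
0.0317041989746348 0.03757956576757977
```

```bash
python3 -m inch '[[-0.001,0,0,0],[0,0,0,0]]'|grep -E "eef|cont"; python3 -m inch '[[-0.001,0,0,0],[0,0,0,0]]'|grep -E "eef|cont"; python3 - <<'E'
from station import bot
import cv2
import numpy as np
a=[]
for n,(x,y) in(("scene",(215,180)),("top",(230,182))):
    c=bot.read_camera(n);cv2.imwrite(f"pics/{n}7.png",c["color"][:,:,::-1])
E
```

```text
eef_pos: [0.5704, 0.0417, 0.0265]
contact_force: [-1.6, 0.2, 1.9]
eef_pos: [0.5707, 0.0416, 0.0264]
contact_force: [-4.6, -1.0, 4.0]
```

```bash
python3 -m inch '[[0.01,0,0,0],[0,-0.025,0,0],[-0.011,0,0,0],[0,0,0,0],[0,0.01,0,0],[0,0.007,0,0],[0,0.004,0,0],[0,0,0,0]]'|grep -E "eef|cont"; python3 -m inch '[[0,0.001,0,0],[0,0,0,0]]'|grep -E "eef|cont"; python3 -m inch '[[0,0.001,0,0],[0,0,0,0]]'|grep -E "eef|cont"; python3 - <<'E'
from station import bot
import numpy as np
d=bot.get_obs()['eef_pos'][:2]-np.array([.532,.0105]);print(d@[.985,-.1727],d@[.1727,.985])
E
```

```text
eef_pos: [0.572, 0.0388, 0.0265]
contact_force: [-0.4, -1.3, -0.6]
eef_pos: [0.5723, 0.0389, 0.0266]
contact_force: [-0.7, 0.3, -0.3]
eef_pos: [0.5724, 0.0393, 0.0266]
contact_force: [-0.1, 0.4, -0.2]
0.03483602125586985 0.03535039866512204
```

```bash
python3 -m inch '[[0,0.001,0,0],[0,0,0,0]]'|grep -E "eef|cont"; python3 -m inch '[[0,0.001,0,0],[0,0,0,0]]'|grep -E "eef|cont"; python3 -m inch '[[0,0.001,0,0],[0,0,0,0]]'|grep -E "eef|cont"
```

```text
eef_pos: [0.5725, 0.0396, 0.0266]
contact_force: [0.4, -3.8, 1.1]
eef_pos: [0.5725, 0.0399, 0.0266]
contact_force: [-0.6, -5.4, 0.7]
eef_pos: [0.5726, 0.04, 0.0265]
contact_force: [-1.2, -8.1, 2.3]
```

```bash
python3 -m inch '[[0,-0.01,0,0],[0,-0.02,0,0],[0,-0.01,-0.04,0],[0,0,-0.05,0],[0,-0.05,-0.03,0],[0,-0.05,0,0],[0,-0.05,0,0],[0,-0.05,0,0],[0,0,0,0],[0,0,0,0]]'|head -2; python3 - <<'E'
from station import bot
from h import *
import cv2
c=bot.read_camera("top");cv2.imwrite("pics/top8.png",c["color"][:,:,::-1])
old=cv2.cvtColor(cv2.imread("pics/top6.png"),7-1).astype(int);g=cv2.cvtColor(c["color"],cv2.COLOR_RGB2GRAY).astype(int)
print("vs6");print((g-old)[190:206,246:322:1][:, :26])
print("now");print(g[188:208,244:272])
A=cv2.imread("pics/top0.png");print("others moved:",np.abs(g-cv2.cvtColor(A,6))[220:236,236:272].mean())
# grey plug blob (ridge dark dots) in rail frame
ys,xs=np.mgrid[192:206,248:320];sel=(g[192:206,248:320]<75)
P=np.array([ray(c,p,.031) for p in zip(xs[sel],ys[sel])])-[.532,.0105];J=np.c_[P@[.985,-.1727],P@[.1727,.985]]
print(np.round(J[(J[:,0]<.06)&(J[:,0]>.02)]*1000))
E
```

```text
t: 21.55
eef_pos: [0.5325, -0.1881, 0.1424]
vs6
[[ -1   1   1   0   0  -1   1   0  -1   0  -1   0   1   0   2  -1   0  -1
   -1   0   1   1   0  -1  -1  -1]
 [  0   0   0   0  -1  -2   0  -1   0   1  -1   0   0   1  -1  -1   0   0
    0   0   1   0   1  -1   0   1]
 [  1  -1  -1   0  11  10  -1  -1  -1  -2  -1   0  -1   1  -1   0   0   0
   -1   0  -2   0   0   0  -1   1]
 [ -1  -1   1  20  58  48  -3   0  11  11   9  -1   0   0  -1  -1   0   0
    0   1  -1   1   0   0   1  -1]
 [  0  -1   7  45  -4   1   2   8  59  58  48  -1   0   0  -1   0   0   1
    0  -1 -10   1  -1  -1  -1   0]
 [  0   0  -2  -2   1  20  12  -3   1  -3  -1  -1  -1   0   1   0   1   0
    1  -9 -46   2   0   0  -1   0]
 [ -1   0  -2   1  -3  -6  -5  -6  20   0   4   0  -2  -1   1  -2   0   1
   -2   1   2   2   0   0   1   0]
 [  0   0  -6  -8   1 -21  -9   9   3 -16  -3 -13 -13 -16  -8  -7  -2  -1
  -11  -1   4   4   0  -1   0  -1]
 [  0   0  -6 -24  25  31  19  38  10 -29  -5 -20   2 -14   7  -5   4   1
    1   2  20  17   0  -2   2  -1]
 [  0   1  25  29 -17 -22 -20 -13   5   9  30  28  27  34  23 -23  10  
[... 2414 characters left out ...]
 158 137 186 143 122 101 121 122 123]
 [122 176 170 158 197 195 198 214 200 120 111 130 116 127 132 164 169 158
  200 124 142 160 135 109 116 116 115 115]
 [168 170 173 164 197 194 199 194 179 101 138 201 203 216 207 115 105 119
  160 134 149 142 130 115 116 118 118 118]
 [168 177 193 200 194 190 205 185 177 154 198 196 196 196 202 202 133 116
  112 122 175 173 168 113 116 117 117 117]
 [164 184 164 181 182 180 159 151 175 186 191 184 190 195 202 198 205 148
  131 128 185 182 173 115 117 116 117 116]
 [154 154 161 177 175 176 178 181 183 183 181 162 165 178 169 195 193 192
  175 144 185 189 182 122 124 124 123 122]]
others moved: 40.14409722222222
[[54. 41.]
 [36. 93.]
 [36. 77.]
 [37. 71.]]
```

```bash
python3 - <<'E'
from station import bot
from h import *
import cv2
jx=np.array([.985,-.1727]);jy=np.array([.1727,.985])
def pix(c,w):
    T=np.linalg.inv(c["world_from_camera"]);p=T[:3,:3]@w+T[:3,3];K=c["mtx"];return np.array([K[0,0]*p[0]/-p[2]+K[0,2],K[1,1]*-p[1]/-p[2]+K[1,2]])
home=np.array([.532,.0105])+.0395*jx+.08*jy
for n in("top","scene"):
    c=bot.read_camera(n);new=cv2.cvtColor(c["color"],cv2.COLOR_RGB2GRAY);cv2.imwrite(f"pics/{n}9.png",c["color"][:,:,::-1])
    old=cv2.cvtColor(cv2.imread(f"pics/{n}6.png"),6)
    # plug top outline as mask (top ridge -7..4, body)
    poly=np.array([pix(c,np.r_[home+a*jx+b*jy,z]) for a,b,z in((-9,-30,.021),(4,-30,.031),(4,30,.031),(-9,30,.021))])
    m=np.zeros_like(old);cv2.fillPoly(m,[np.round(poly).astype(int)],255);m=cv2.dilate(m,np.ones((3,3)))
    print(n,poly.round(1).tolist())
    W=np.eye(2,3,dtype=np.float32)
    try:
        cc,W=cv2.findTransformECC(old,new,W,cv2.MOTION_EUCLIDEAN,(3,200,1e-6),m,1);
        for b in(-27,0,27):
            p=pix(c,np.r_[home+b*jy,.028]);q=W@np.r_[p,1];d=(ray(c,q,.028)-ray(c,p,.028))*1000;print(cc,b,"moved x,y mm",d@jx,d@jy)
    except cv2.error as e: print(e)
E
```

```text
top [[64584.7, 32041.8], [7136.0, 459.4], [-6815.1, -2001.8], [-245373.8, 29910.5]]
0.9930424990308679 -27 moved x,y mm 8.2165465172625 -22.820233307466573
0.9930424990308679 0 moved x,y mm -0.051326276678456816 -0.3010643395239425
0.9930424990308679 27 moved x,y mm -8.305369946955263 -22.98294601931691
scene [[252.0, -226.9], [-28.8, -220.8], [161.9, -185.5], [-116.0, -174.3]]
OpenCV(4.12.0) /io/opencv/modules/video/src/ecc.cpp:574: error: (-7:Iterations do not converge) NaN encountered. in function 'findTransformECC'
```

```bash
cat > e.py <<'E'
from station import bot
from h import *
import cv2
jx=np.array([.985,-.1727]);jy=np.array([.1727,.985])
def pix(c,w):
    T=np.linalg.inv(c["world_from_camera"]);p=T[:3,:3]@w+T[:3,3];K=c["mtx"];return np.array([K[0,0]*p[0]/-p[2]+K[0,2],K[1,1]*-p[1]/-p[2]+K[1,2]])
home=np.array([.532,.0105])+.0395*jx+.08*jy
for n in("top","scene"):
    c=bot.read_camera(n);new=cv2.imread(f"pics/{n}9.png",0)
    old=cv2.imread(f"pics/{n}6.png",0)
    poly=np.array([pix(c,np.r_[home+a*jx/1e3+b*jy/1e3,z]) for a,b,z in((-9,-30,.021),(4,-30,.031),(4,30,.031),(-9,30,.021))])
    m=np.zeros_like(old);cv2.fillPoly(m,[np.round(poly).astype(int)],255);m=cv2.dilate(m,np.ones((3,3)))
    print(n,poly.round(1).tolist())
    try:
        cc,W=cv2.findTransformECC(old,new,np.eye(2,3,dtype=np.float32),cv2.MOTION_EUCLIDEAN,(3,300,1e-6),m,1)
        for b in(-27,0,27):
            p=pix(c,np.r_[home+b/1e3*jy,.028]);q=W@np.r_[p,1];d=(ray(c,q,.028)-ray(c,p,.028))*1000;print(round(cc,3),b,"moved x,y mm",d@jx,d@jy)
    except cv2.error as e: print(e.err)
E
python3 e.py
```

```text
top [[267.5, 203.6], [268.4, 199.0], [248.8, 195.7], [248.0, 200.2]]
The algorithm stopped before its convergence. The correlation is going to be minimized. Images may be uncorrelated or non-overlapped
scene [[255.1, 214.4], [260.2, 210.2], [252.9, 194.0], [248.0, 198.1]]
NaN encountered.
```

```bash
python3 - <<'E'
from station import bot
from h import *
import cv2
jx=np.array([.985,-.1727]);jy=np.array([.1727,.985]);c=bot.read_camera("top")
for f in("top6","top9"):
    g=cv2.imread(f"pics/{f}.png",0).astype(int);print(f);print(g[193:206,247:270])
    for th in (165,):
        L=[]
        for u in range(251,265):   # transition bright rail top -> plug shoulder
            col=g[190:200,u];i=[k for k in range(3,9) if col[k]>=th and col[k+1]<th]
            if i: k=i[-1];L.append((u,190+k+(col[k]-th)/(col[k]-col[k+1])))
        L=np.array(L);s=np.polyfit(L[:,0],L[:,1],1);print("edge",np.degrees(np.arctan(s[0])),np.polyval(s,258))
E
```

```text
top6
[[141 171 143 132 142 190 187 186 185 185 195 195 196 198 202 218 211 178
  142 136 105  87  85]
 [169 180 134 128 129 131 136 132 131 141 188 187 186 187 185 184 183 183
  185 198 190 141 160]
 [163 140 107 102 103 122 141 127 127 125 128 132 135 131 130 129 129 128
  137 187 188 127 130]
 [161 125 126 123 128 122 107  76  96  98 116 135 142 129 127 127 130 131
  135 141 182 130 133]
 [160 109 134 132 138 137 118 117 132 120 128 120 110  93 101 103 116 124
  145 128 125 128 130]
 [165 124 154 138  71 126 109 106 164 115 141 120 127 125 124 125 127 120
  112  95 101 112 119]
 [166  97 120 147 105 102 147  68 131  61  78 112 101 140 128 136 151 120
  116 123 117 127 127]
 [176 125 134 186 185 158 177 120 125  97 111 147  83 139  83  93 140 104
  130 131 160 118 126]
 [137 128 139 189 139 166 139 172 187 176 176 175 152 152 153 131 147  90
  149  96 135  92 119]
 [122 154 137 124 124 166 106 167 169 162 153 145 158 148 169 169 168 150
  146 146 103  89 120]
 [158 197 196 199 215 202 138 124 143 123 126 124  85 125 119 161 150 151
  149 144  99 117 116]
 [164 197 193 200 194 178 10
[... 815 characters left out ...]
  82 134  73 140  92 106 139 136 164 105 147 145 120
  134 111 122 127 127]
 [174 108 113 134 148 111 152  87 142 102 101 136  63 138  71  79 110  81
  125 102 150 112 125]
 [137 126 114 182 169 190 181 153 157 178 155 142 100 153 115 113 147  87
  160  98 144  76 111]
 [121 153 141 171 152 203 121 138 156 135 158 139 161 178 158 180 158 137
  185 142 122 101 121]
 [157 197 196 197 212 198 119 111 130 116 128 131 163 170 157 199 123 141
  160 135 109 116 115]
 [164 196 193 199 194 177 101 138 200 202 216 206 115 104 118 160 133 149
  143 128 115 116 117]
 [199 192 190 204 185 177 153 198 196 195 196 201 201 132 116 111 122 175
  174 168 112 115 116]]
edge 3.723958715670904 194.20199547481803
```

Dot rows on the plug show it is now a few degrees skewed the other way: right end flush, left end about 2.5 mm off. I'll press the upper side, above the guide, with two spread fingertips to square it against the rail.

```bash
python3 -m inch '[[0.0125,0.05,0,0],[0.0125,0.05,0,0],[0,0.05,0,0],[0,0.05,0,0],[0,0.05,0,0],[0,0.0275,0,0],[0,0,0.03,0],[0,0,0.04,0],[0,0,0.025,0],[0,0,0,0],[0,0,0,0]]' 0.018|grep -E "t:|eef|cont|wid"; python3 -m inch '[[0,0,0.008,0],[0,0,0.004,0],[0,0,0,0]]' |grep -E "t:|eef|cont|wid"; python3 - <<'E'
from station import bot
import numpy as np
d=bot.get_obs()['eef_pos'][:2]-np.array([.532,.0105]);print(d@[.985,-.1727],d@[.1727,.985])
E
```

```text
t: 22.95
eef_pos: [0.5563, 0.0882, 0.0476]
tool_rot: [-0.0, 0.086, 0.996, -0.0]
contact_force: [0.9, 0.7, 1.0]
gripper_width: 0.208
t: 23.25
eef_pos: [0.5564, 0.0878, 0.0355]
tool_rot: [0.0, 0.087, 0.996, 0.0]
contact_force: [-0.4, -0.6, -0.0]
gripper_width: 0.211
0.010648623282586157 0.08038958505050674
```

```bash
python3 -m inch '[[0,0,0.003,0],[0,0,0,0]]' |grep -E "eef|cont"; for i in 1; do python3 -m inch '[[0,0,0.001,0],[0,0,0,0]]' |grep -E "eef|cont";python3 -m inch '[[0,0,0.001,0],[0,0,0,0]]' |grep -E "eef|cont"; python3 -m inch '[[0,0,0.001,0],[0,0,0,0]]' |grep -E "eef|cont";done
```

```text
eef_pos: [0.5563, 0.0877, 0.0323]
contact_force: [0.6, 0.2, -0.7]
eef_pos: [0.5563, 0.0877, 0.0313]
contact_force: [-0.5, 0.1, -0.0]
eef_pos: [0.5564, 0.0877, 0.0303]
contact_force: [0.3, -1.1, 0.6]
eef_pos: [0.5564, 0.0877, 0.0302]
contact_force: [-2.6, 0.2, 9.9]
```

Guide top touched at TCP z = 0.0302, so the tips are known. I'll raise 1 mm clear and push.

```bash
python3 -m inch '[[0,0,-0.002,0],[-0.003,0,0,0],[-0.002,0,0,0],[-0.001,0,0,0],[0,0,0,0]]' |grep -E "eef|cont"; for i in 1; do python3 -m inch '[[-0.001,0,0,0],[0,0,0,0]]' |grep -E "eef|cont";python3 -m inch '[[-0.001,0,0,0],[0,0,0,0]]' |grep -E "eef|cont"; python3 -m inch '[[-0.001,0,0,0],[0,0,0,0]]' |grep -E "eef|cont";done;  python3 - <<'E'
from station import bot
import numpy as np
F=[]
for i in range(3): bot.read_camera("top");F.append(bot.get_obs()['contact_force'])
print(np.mean(F,0))
d=bot.get_obs()['eef_pos'][:2]-np.array([.532,.0105]);print(d@[.985,-.1727],d@[.1727,.985])
E
```

```text
eef_pos: [0.5624, 0.0866, 0.0311]
contact_force: [-0.2, -0.3, -0.1]
eef_pos: [0.5632, 0.0865, 0.0312]
contact_force: [0.3, -0.1, -0.6]
eef_pos: [0.5643, 0.0864, 0.0313]
contact_force: [1.3, -0.2, -0.4]
eef_pos: [0.5653, 0.0862, 0.0314]
contact_force: [-0.4, 0.1, -0.1]
[ 0.14908782 -0.01279668  0.36086119]
0.019628189695051586 0.08029275983881
```

```bash
cat > f.py <<'E'
from station import bot
import numpy as np
F=[]
for i in range(2): bot.read_camera("top");F.append(bot.get_obs()['contact_force'])
d=bot.get_obs()['eef_pos'][:2]-np.array([.532,.0105]);print(np.round(np.mean(F,0),1),d@[.985,-.1727],bot.get_obs()['t'])
E
python3 -m inch '[[-0.001,0,0,0],[0,0,0,0]]' |grep -E "cont"; python3 f.py; python3 -m inch '[[-0.001,0,0,0],[0,0,0,0]]' |grep -E "cont"; python3 f.py;
```

```text
contact_force: [-1.7, 0.2, 1.5]
[-1.4  0.   1.3] 0.02010781385660576 25.6
contact_force: [-5.4, 0.9, 3.5]
[-4.6  1.3  3.5] 0.020229779961323333 25.9
```

Solid contact at the same tool offset as the first rail contact, so it is flush. I'll back off and then check that the end is still home.

```bash
python3 -m inch '[[0.004,0,0,0],[0.01,0,-0.01,0],[0,0,-0.04,0],[0,-0.05,0,0],[0,-0.05,0,0],[0,-0.05,0,0],[0,-0.05,0,0],[0,-0.04,0,0],[0,0,0,0],[0,0,0,0]]' 0 |grep -E "t:|eef|cont"; python3 - <<'E'
from station import bot
from h import *
import cv2
c=bot.read_camera("top");g=cv2.cvtColor(c["color"],cv2.COLOR_RGB2GRAY).astype(int);cv2.imwrite("pics/top10.png",c["color"][:,:,::-1]);print(g[193:206,247:270])
d=bot.get_obs()['eef_pos'][:2]-np.array([.532,.0105]);print(d@[.985,-.1727],d@[.1727,.985])
E
```

```text
t: 26.9
eef_pos: [0.5118, -0.1491, 0.082]
tool_rot: [0.001, 0.088, 0.996, -0.0]
contact_force: [1.1, 0.8, -1.0]
[[140 170 142 131 131 139 188 185 184 181 181 184 185 186 201 217 209 177
  141 135 105  86  85]
 [169 179 132 128 130 133 129 126 131 130 130 129 129 138 185 182 181 182
  183 187 191 141 157]
 [163 139 105 100 108 122 117 112 129 129 131 132 130 132 130 128 128 128
  127 137 177 128 129]
 [161 128 132 113 107 124 124 117 116 112 118 121 120 134 128 129 129 129
  127 133 131 130 131]
 [161 123 150 148 127 142 135 118 129 117 131 117 126 118 113 118 117 120
  112 134 126 128 129]
 [163 120 126 128  82 131  89 101 127 106 159 107 140 124 114 123 123 121
  126 120 108 112 117]
 [165 109 124 175 120 131 147  93 125  77 105  85  78 124  75 136 132 126
  148 126 133 126 125]
 [175 126 130 138 168 172 166 153 178 116 129 143  89 125  91 111 112  89
  139  82 161 116 125]
 [136 126 104 105 148 123 119 156 164 148 178 169 174 179 144 121 144 101
  154  96 139  85 118]
 [121 153 138 128 129 143 110 105 135 123 170 162 161 162 145 163 156 180
  164 148 122 100 119]
 [155 196 194 198 213 201 138 126 145 126 139 133  96 138 136 195 160 201
  138 160 102 115 114]
 [163 194 192 197 192 177  99 136 198 199 214 205 115 106 119 162 162 168
  144 147 112 116 116]
 [199 191 188 203 184 175 152 196 193 194 194 200 200 131 115 110 120 172
  171 166 110 114 115]]
0.007785989731133143 -0.15903367253441117
```

The dot row's slope is now about 10°, the same as the rail, so it is flush at both ends. Next, a gentle end check.

```bash
python3 -m inch '[[-0.014,0.05,0,0],[-0.013,0.05,0,0],[0,0.05,0,0],[0,0.031,0.01,0],[0,0,0.025,0],[0,0,0.015,0],[0,0,0.005,0],[0,0.004,0,0],[0,0.004,0,0],[0,0,0,0]]' |grep -E "t:|eef|cont"; python3 f.py; python3 - <<'E'
from station import bot
import numpy as np
d=bot.get_obs()['eef_pos'][:2]-np.array([.532,.0105]);print(d@[.1727,.985])
E
```

```text
t: 27.95
eef_pos: [0.5704, 0.0307, 0.0272]
tool_rot: [0.001, 0.087, 0.996, 0.0]
contact_force: [-0.3, 0.0, 0.5]
[-0.1 -0.3  0.6] 0.03420185850284756 28.05
0.0259141040619826
```

```bash
python3 -m inch '[[0,0.004,0,0],[0,0.003,0,0],[0,0.001,0,0],[0,0,0,0]]' |grep -E "eef|cont"; for i in 1;do python3 -m inch '[[0,0.0005,0,0],[0,0,0,0]]' |grep -E "eef|cont";python3 -m inch '[[0,0.0005,0,0],[0,0,0,0]]' |grep -E "eef|cont";python3 -m inch '[[0,0.0005,0,0],[0,0,0,0]]' |grep -E "eef|cont"; python3 -m inch '[[0,0.0005,0,0],[0,0,0,0]]' |grep -E "t:|eef|cont";done
```

```text
eef_pos: [0.571, 0.0384, 0.0263]
contact_force: [1.4, 0.1, 0.5]
eef_pos: [0.5711, 0.0384, 0.0263]
contact_force: [0.1, -0.1, 0.2]
eef_pos: [0.5711, 0.039, 0.0263]
contact_force: [-0.4, 0.4, 0.5]
eef_pos: [0.5712, 0.0393, 0.0263]
contact_force: [-0.7, 0.1, -0.5]
t: 29.25
eef_pos: [0.5712, 0.0395, 0.0263]
tool_rot: [-0.0, 0.087, 0.996, -0.0]
contact_force: [-0.6, -2.5, -0.2]
```

```bash
python3 -m inch '[[0,0.001,0,0],[0,0,0,0]]' |grep -E "eef|cont"; python3 -m inch '[[0,-0.006,0,0],[0,-0.03,0,0],[0,0,-0.05,0],[0,-0.05,-0.03,0],[0,-0.05,0,0],[0,-0.05,0,0],[0,-0.05,0,0],[0,0,0,0],[0,0,0,0]]' |grep -E "t:|eef|cont"; python3 - <<'E'
from station import bot
from h import *
import cv2
c=bot.read_camera("top");g=cv2.cvtColor(c["color"],cv2.COLOR_RGB2GRAY).astype(int);print(g[196:203,247:270])
E
```

```text
eef_pos: [0.5713, 0.0398, 0.0263]
contact_force: [-0.6, -4.6, 0.8]
t: 30.35
eef_pos: [0.5318, -0.1857, 0.1022]
tool_rot: [0.0, 0.088, 0.996, 0.0]
contact_force: [-0.2, 1.5, 0.5]
[[162 131 134 123 109 125 126 119 117 113 120 123 125 135 130 130 129 131
  129 132 141 182 131]
 [163 129 148 141 128 139 141 118 125 118 133 118 128 123 114 118 112 122
  113 136 135 126 129]
 [164 114 125 149  77 108 112  95 117 106 157 112 143 131 119 125 125 128
  127 126 140 112 118]
 [167 114 145 174 123 133 152  82 142  75  86 110  73 114  98 132 143 149
  146 131 131 129 126]
 [176 128 135 139 160 178 185 148 149 119 130 145  93 144 103  97 140  79
  126 103 160 134 124]
 [137 128 107  97 101 129 139 159 167 144 180 170 161 157 178 127 146  97
  146 109 148 139 116]
 [122 155 141 131 132 145 111 111 133  93 173 158 121 167 144 165 155 163
  138 186 180 142 118]]
```

```bash
python3 -c "
from station import bot
print(bot.hand_in())"
```

```text
the job is handed in; nothing more can be done
None
```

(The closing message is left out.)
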